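Clear the fuse tins and draw the fuse carrier

ROBOT

A 7-joint arm with a two-finger parallel gripper is mounted at the origin on a cart in front of the work surface, level with it; the furniture and walls round the work are solid. World frame = base frame: x ahead of the robot, y to its left, z up, the work surface at z = 0. Lengths are in m, angles in degrees, forces in N, time in s.
With the tool pointing down it reaches from about 0.4 to 0.85 m from the base axis. Payload 10.4 kg.
Tool frame: the origin (TCP) lies at the very end of the fingers, on their centre line; the grasp point (between the pads) lies robot.hold_point_z behind it (robot.hold_point_z is the distance from the TCP to the grasp point, in m); z points along the fingers, y is the line along which they close (so a half turn about z gives the same grasp; the last joint's range is limited). The gripper opens to 85 mm and grips with 20 to 120 N. Pads are 22 mm wide; open, the fingers measure 114 mm over their backs; the gripper's body (76 mm by 85 mm) begins 54 mm behind the grasp point. The pads swing forward as they close: fully open they stand 13 mm farther back than shut.
Start: joints at [-77.785, 19.034, -3.707, 83.658, 1.238, 77.344, -5.071], TCP at [0.146, 0.608, 0.231] pointing down, gripper open.
Joint ranges: [-148.97, 148.97], [-28.65, 121.19], [-84.17, 76.75], [9.2, 138.47], [-72.65, 252.65], [3.7, 117.97], [-149.18, 149.18]. Speed limits (degrees/s): [127.2, 127.2, 159.86, 159.86, 180, 180, 180].

INTERFACE

Orientations are given as a 3x3 rotation matrix whose columns are the frame's x, y, z axes.
In Python, from cell import sensors, capture, robot gives the robot as it stands.
- The arm moves only by the tool send_rows, never from a script. Its argument "commands" is a list of rows, each an object with "dp": the shift along the tool's x, y, z in units of 500 mm (1.0 is 500 mm), a list of three; "rot": the turn, a rotation vector about the tool's x, y, z in units of 1.5 rad (1.0 is 1.5 rad), a list of three. In form: [{"dp": [tx, ty, tz], "rot": [ax, ay, az]}, ...]. A call has 1 to 12 rows; each row is the pose to reach, as a shift and turn from the pose commanded when the call began, along the tool's axes at that moment; what a row does not reach only later rows make up. A row lasts 1/12 s, in which the tool goes at most 41.7 mm and 7.16 degrees, less where a joint would pass 70% of its speed; a pose out of reach is approached as far as the arm can. A call with a number of a shift or a turn outside -1 to 1 is refused whole. A call with a gripper value outside its range is refused whole. "jaw" is the gripper's target within -1 to 1 (shut at 1, half-way at 0, fully open at -1), set as the call begins (left out, the last holds). The fingers move at their own pace and stop on an object; "newtons" is the grip in N (left out, the last holds). Time passes only in rows, so rows that repeat a pose let the fingers close. It gives the time, the measured TCP pose, the force, the opening and the grip force at its end, in the units of the state.
- sensors.get_obs(): the state, without advancing time (a new reading comes with each control period).
- capture(name): name is "side" or "top"; returns a dict with "pixels" (400x640x3 uint8, red, green, blue), "intrinsics" (3x3 intrinsics, pixels), "position" and "rotation" of the camera in the world. Camera axes: x right, y down, z forward; pixel columns grow to the right and rows downward; lengths in m; the calibration is good to about 2 mm. A picture is of the moment at which its call begins. There is no depth.
- robot.close_job(): hands the job in; it is judged then, once.
The state is a dict: "time": time; "qpos": joint angles; "joint_velocities": joint speeds; "effort": joint torques, N m; "ee_pos": TCP position; "eef_rot": TCP orientation; "force": force on the tool from outside, world axes, zero at the start; "torque": the same for the moment, N m; "width": finger opening in m; "finger_force": force on a finger pad.
Only numpy, scipy, OpenCV 4.12 (cv2) and the standard library are available. Lean on these libraries where they do the work, as an engineer would, in place of code of your own. Each camera call takes 0.05 s, during which the arm holds its last target. There are 200 camera calls.

TASK

Two closed fuse tins stand against the two sides of the fuse socket, where your fingers must go: stack them squarely, one after the other, on the third tin where it stands by itself, so that they make a neat column of three. Then pinch the two side catches of the fuse carrier together, lift it upright out of its socket, and finish while still holding it there, catches pinched, with its underside at least 10 cm above the bench top and well clear of the socket and the tins. Leave the V-block, bearing, multimeter and marker pen where they are.

Things in the scene. Friction and masses are not known exactly. Their poses are not given: they have to be found in the camera images.
- socket: grey fuse socket fixed to the bench, 116 x 88 x 28 mm (its own x, y, z); origin at the centre of its underside, z up. The carrier stands in its 84 x 54 mm pocket on a floor 6 mm thick; lips along the two long sides (underside 20 mm, top 28 mm above the bench) hold the carrier's hooks down. One tin stands beside each long side, centred 86 to 92 mm from the socket's centre along its +y and -y, to within 12 mm along its x
- carrier: black fuse carrier with a white fuse lying in its top, a block 80 x 50 x 72 mm (its own x, y, z), about 0.2 to 0.35 kg with its catches; origin at the centre of its underside, z up; stands in the socket with its axes along the socket's. It pulls out straight up once both catches are in
- carrier_grip (a point): point midway between the two catch buttons on the carrier's centre line, 55 mm above the carrier's underside and 17 mm below its top; axes as the carrier's. The steel buttons (16 mm wide, 18 mm high, centred at this height) stand out of the two long sides at +y and -y: 62 mm over both at rest, 50 mm when pressed flush with the block. Close the fingers along the carrier's y onto both; when flush the fingers grip the block itself too. 30 N or more of grip is ample
- catch_left (a joint): catch button on the carrier's +y side: travel inward in m, 0 out (latched), 0.006 flush with the block; its hook is clear of the socket lip from 0.004 on; sprung outward, 3 N at rest to 7 N flush
- catch_right (a joint): catch button on the carrier's -y side, as catch_left
- tin_1_mid (a point): closed light-grey fuse tin, 54 x 74 x 36 mm (its own x, y, z), flat lid and flat bottom, 0.17 to 0.35 kg; this point is its centre, half-way up (18 mm over its underside). Grip it across its 54 mm side, i.e. close the fingers along its own x. All three tins are alike. Starts beside the socket on its +y side
- tin_1: the same tin; origin at the centre of its underside
- tin_2_mid (a point): closed light-grey fuse tin, 54 x 74 x 36 mm (its own x, y, z), flat lid and flat bottom, 0.17 to 0.35 kg; this point is its centre, half-way up (18 mm over its underside). Grip it across its 54 mm side, i.e. close the fingers along its own x. All three tins are alike. Starts beside the socket on its -y side
- tin_2: the same tin; origin at the centre of its underside
- tin_3_mid (a point): closed light-grey fuse tin, 54 x 74 x 36 mm (its own x, y, z), flat lid and flat bottom, 0.17 to 0.35 kg; this point is its centre, half-way up (18 mm over its underside). Grip it across its 54 mm side, i.e. close the fingers along its own x. All three tins are alike. Stands alone on the bench: the foot of the column
- tin_3: the same tin; origin at the centre of its underside
- v_block: steel V-block, 60 x 40 x 30 mm, a bystander; origin at the centre of its underside
- bearing: ball bearing, 32 mm across, 9 mm high, a bystander; origin at the centre of its underside
- multimeter: handheld meter on its back, 144 x 73 x 43 mm, a bystander; origin at the centre of its underside
- marker: marker pen lying along its y, 128 mm long, 15 mm high, a bystander; origin at the centre of its underside
There are look-alikes about, which are no part of the job. Leave any yellow look-alike of the tin_1 alone.

How it is judged:
By the outcome, as a careful person would: the job done as asked, in the order asked, and still so for the second after the job is handed in, while the arm keeps its last pose, push and grip.
It also fails if it takes over 61 s, if anything falls off the work surface, if the arm or the gripper's body presses on something with over 40 N, if the wrist force passes 120 N, or if a joint passes its speed limit or range.

## Working session

There is one attempt and no reset: what is moved stays moved. The work goes in short steps, Python scripts to look and compute and a tool call to move; the robot and the scene stay as the last step left them, time stands still between calls to the robot, and variables do not carry over. Pictures are saved under pics/ and viewed, at most 10 in all, crops included, and the job is handed in when it is done.

Besides the shell and the picture viewer there is one more tool, called after "Emit:" as name(argument=value, ...) on one line, values as JSON. send_rows: Moves the arm, as the interface text tells. Shifts and turns lie within -1 to 1; 1 stands for 500 mm of shift or 1.5 rad of turn. Its arguments: {"type":"object","properties":{"commands":{"type":"array","items":{"type":"object","properties":{"dp":{"type":"array","items":{"type":"number","minimum":-1,"maximum":1}},"rot":{"type":"array","items":{"type":"number","minimum":-1,"maximum":1}}}}},"jaw":{"type":"number"},"newtons":{"type":"number"}},"required":["commands"]}

```bash
ls; mkdir -p pics
python3 - <<'E'
from cell import sensors,capture,robot
import cv2,numpy as np
o=sensors.get_obs()
for k,v in o.items(): print(k,np.round(v,3).tolist())
print(robot.hold_point_z)
for n in("top","side"):
    c=capture(n); cv2.imwrite(f"pics/{n}0.png",c["pixels"][...,::-1]); print(n,c["intrinsics"],c["position"],c["rotation"])
E
```

```text
pics
time 0.0
qpos [-77.785, 19.072, -3.706, 83.707, 1.24, 77.344, -5.069]
joint_velocities [0.036, -0.057, 0.031, -0.019, 0.004, 0.015, 0.045]
effort [-0.0, -62.545, 0.049, -39.161, 0.016, 0.01, -0.0]
ee_pos [0.146, 0.607, 0.231]
eef_rot [[-0.972, 0.234, -0.0], [0.234, 0.972, -0.001], [-0.0, -0.001, -1.0]]
force [0.143, -1.05, 0.01]
torque [0.008, 0.048, -0.026]
finger_force 0.0
width 0.085
0.0187
top [[439.46783906   0.         316.20833416]
 [  0.         439.46783906 195.34243543]
 [  0.           0.           1.        ]] [ 0.3142802  -0.00468952  1.28001599] [[ 0.00203525 -0.98657439  0.16329981]
 [-0.99996031 -0.00342432 -0.00822523]
 [ 0.00867399 -0.16327659 -0.9865422 ]]
side [[463.50272776   0.         321.98124472]
 [  0.         463.50272776 198.57703717]
 [  0.           0.           1.        ]] [0.494562   1.24792352 0.76263537] [[-9.99771554e-01 -1.08752767e-02  1.84001958e-02]
 [-2.13578749e-02  4.75104559e-01 -8.79670108e-01]
 [ 8.24638900e-04 -8.79862140e-01 -4.75228297e-01]]
```

View pics/top0.png

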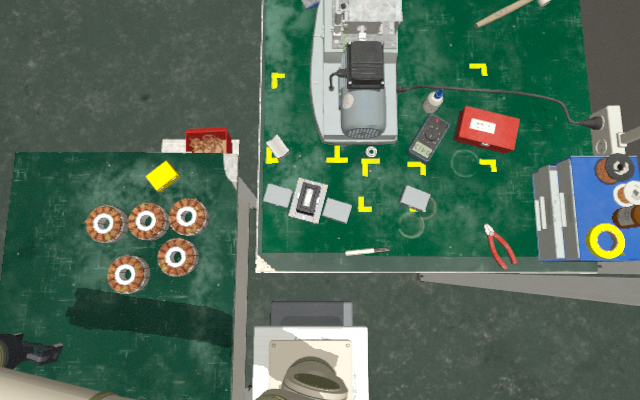

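View pics/side0.png

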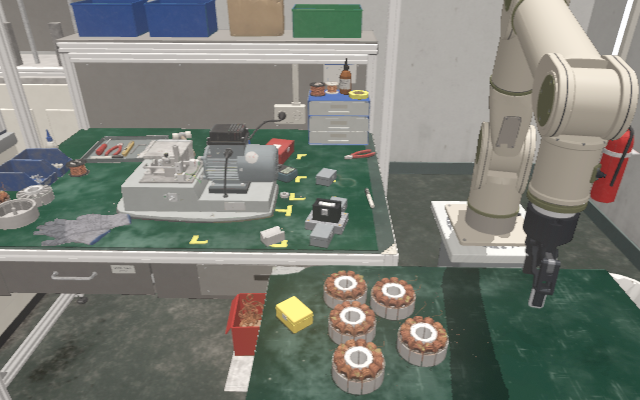

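Top view: grey tins at (278,195) on the socket's left (+y), (337,210) on its right (-y) and (415,198) standing alone. The socket and carrier are at (308,200). Possible confusions are the yellow block at (162,176), which is the look-alike, and the pale V-block at (277,147). I choose the three light-grey ones and check them in a close crop.

Run:
```python
import cv2,numpy as np
t=cv2.imread("pics/top0.png")[135:265,255:445]; s=cv2.imread("pics/side0.png")[155:255,250:380]
a=cv2.resize(t,None,fx=4,fy=4,interpolation=cv2.INTER_CUBIC);cv2.imwrite("pics/c_top.png",a)
cv2.imwrite("pics/c_side.png",cv2.resize(s,None,fx=6,fy=6,interpolation=cv2.INTER_CUBIC))
```

```text
(no output)
```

View pics/c_top.png

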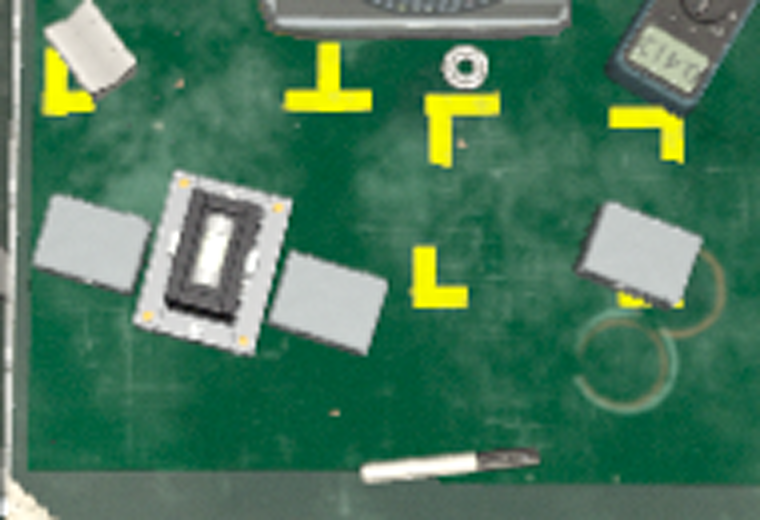

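View pics/c_side.png

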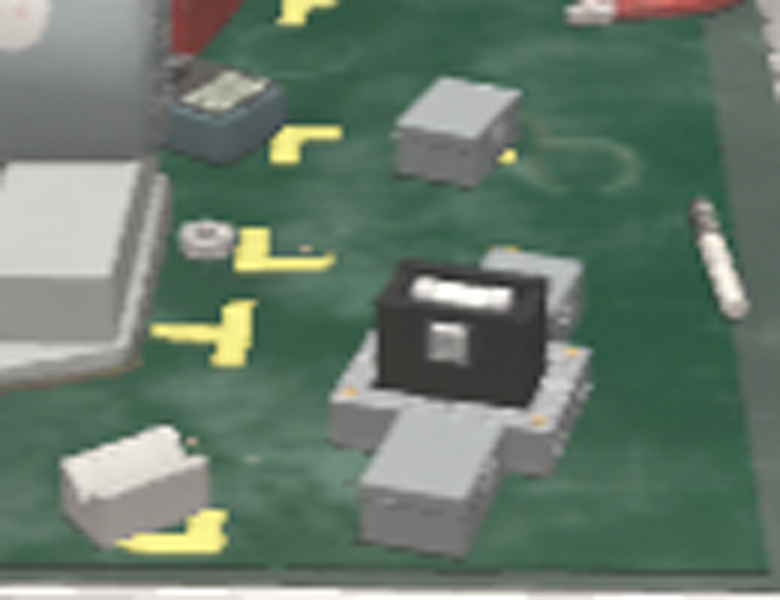

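The crop confirms it: the flat grey lids are at full-image (278,196), (337,210) and (415,198). The carrier has a white fuse on top and its long axis runs roughly along the image's vertical. The ribbed, paler V-block is at (277,147). Next I measure positions from the lid masks.

```bash
cat > h.py <<'E'
import cv2,numpy as np
from cell import sensors,capture,robot
def ray(c,px,z):
    K,R,p=(np.array(c[k]) for k in("intrinsics","rotation","position"))
    d=(R@np.linalg.inv(K)@np.c_[np.array(px,float).reshape(-1,2),np.ones(np.size(px)//2)].T).T
    return p+d*((z-p[2])/d[:,2])[:,None]
def rect(c,mask,seed,z):
    n,l=cv2.connectedComponents(mask); m=(l==l[seed[1],seed[0]]).astype(np.uint8)
    ct=max(cv2.findContours(m,0,cv2.CHAIN_APPROX_NONE)[0],key=cv2.contourArea)
    w=ray(c,ct.reshape(-1,2),z)[:,:2]*1000
    full=ray(c,np.argwhere(m)[:,::-1],z)[:,:2]*1000
    r=cv2.minAreaRect(w.astype(np.float32))
    cov=np.linalg.eigh(np.cov(full.T)); v=cov[1][:,1]
    return full.mean(0).round(1),np.round(r[0],1),np.round(r[1],1),round(r[2],1),"long axis deg",round(np.degrees(np.arctan2(v[1],v[0]))%180,1),"sides",np.sqrt(12*cov[0]).round(1)
def greymask(im,ref,tol):
    return (np.abs(im.astype(int)-ref).max(2)<tol).astype(np.uint8)
E
python3 - <<'E'
from h import *
c=capture("top");im=c["pixels"]
for s in((278,196),(337,210),(415,198)):
    ref=im[s[1],s[0]].astype(int); 
    for tol in(20,30): print(s,ref,rect(c,greymask(im,ref,tol),s,.036))
# fuse carrier: white fuse, black top
x=ray(c,[[308,200]],.078);print(x, im[195:206,300:318].mean(2).astype(int))
c=capture("side");im=c["pixels"]
for s in((250+430//6,155+440//6),(250+460//6,155+105//6),(250+550//6,155+275//6)):
    ref=im[s[1],s[0]].astype(int)
    for tol in(14,22): print(s,ref,rect(c,greymask(im,ref,tol),s,.036))
E
```

```text
(278, 196) [200 205 204] (array([520.7,  96.1]), array([520.7,  96.1]), array([69.6, 50.5]), 74.1, 'long axis deg', np.float64(74.1), 'sides', array([50.8, 69.8]))
(278, 196) [200 205 204] (array([520.4,  95.8]), array([519.7,  96.1]), array([71.4, 54. ]), 74.0, 'long axis deg', np.float64(72.9), 'sides', array([51.7, 71. ]))
(337, 210) [201 206 205] (array([478.3, -74. ]), array([478.4, -73.8]), array([69.9, 50.4]), 72.6, 'long axis deg', np.float64(71.8), 'sides', array([50.4, 70.1]))
(337, 210) [201 206 205] (array([478.3, -74.2]), array([478.1, -74.1]), array([70.7, 52.1]), 72.6, 'long axis deg', np.float64(72.8), 'sides', array([51.7, 70.8]))
(415, 198) [198 203 202] (array([ 514.5, -299.3]), array([ 514.3, -300. ]), array([70.9, 50.4]), 67.9, 'long axis deg', np.float64(68.4), 'sides', array([50.5, 69.9]))
(415, 198) [198 203 202] (array([ 514.1, -299.5]), array([ 512.9, -299.4]), array([71.4, 53.7]), 68.2, 'long axis deg', np.float64(68.4), 'sides', array([51.3, 71.2]))
[[0.50010445 0.00797673 0.078     ]] [[ 99 102  91  67 102 169 239 255 255 255 255 235 108  90  71 102 105 1
[... 1057 characters left out ...]
), 'sides', array([ 92.8, 127.1]))
(326, 172) [186 188 188] (array([ 512.1, -299.3]), array([ 512.2, -300.7]), array([69.3, 44.6]), 67.2, 'long axis deg', np.float64(66.2), 'sides', array([47.9, 69.8]))
(326, 172) [186 188 188] (array([ 512.2, -299.7]), array([ 511.8, -299.9]), array([70.3, 44.6]), 68.4, 'long axis deg', np.float64(67.4), 'sides', array([47.7, 71.8]))
(341, 200) [186 189 190] (array([468.2, -94.7]), array([463.8, -89.9]), array([33.9, 62.1]), 39.0, 'long axis deg', np.float64(143.0), 'sides', array([29.8, 56.8]))
(341, 200) [186 189 190] (array([466.8, -93.4]), array([463.8, -89.9]), array([33.9, 62.1]), 39.0, 'long axis deg', np.float64(138.6), 'sides', array([30. , 57.3]))
```

```bash
cat >> h.py <<'E'
from scipy.spatial.transform import Rotation as Ro
def go(pos,yaw,base=None):
    """pos mm, yaw = world direction (deg) of tool y; tool z down. prints dp,rot from pose now (or base=(pos_mm,yaw))"""
    f=lambda y:np.array([[-np.sin(y),np.cos(y),0],[np.cos(y),np.sin(y),0],[0,0,-1.]]).T
    mk=lambda y:np.column_stack([[-np.sin(y),np.cos(y),0],[np.cos(y),np.sin(y),0],[0,0,-1]])
    o=sensors.get_obs()
    if base: p0=np.array(base[0])/1e3;R0=mk(np.radians(base[1]))
    else: p0=np.array(o["ee_pos"]);R0=np.array(o["eef_rot"])
    dp=R0.T@(np.array(pos)/1e3-p0)/.5; rv=Ro.from_matrix(R0.T@mk(np.radians(yaw))).as_rotvec()/1.5
    print("dp",dp.round(4).tolist(),"rot",rv.round(4).tolist(),"rows>=",np.linalg.norm(dp)*500/41.7,np.degrees(np.linalg.norm(rv)*1.5)/7.16)
E
python3 - <<'E'
from h import *
go((420,300,235),35)
go((478,-74,150),-17.5,base=((420,300,235),35))
E
```

```text
dp [-0.6766, -0.47, -0.008] rot [-0.0005, 0.0002, 0.4828] rows>= 9.878082639895913 5.795037889635176
dp [-0.6793, -0.334, 0.17] rot [0.0, 0.0, 0.6109] rows>= 9.302114688657324 7.332402234636873
```

Emit:
send_rows(commands=[{"dp": [-0.677, -0.47, -0.008], "rot": [0, 0, 0.483]}, {"dp": [-0.677, -0.47, -0.008], "rot": [0, 0, 0.483]}, {"dp": [-0.677, -0.47, -0.008], "rot": [0, 0, 0.483]}, {"dp": [-0.677, -0.47, -0.008], "rot": [0, 0, 0.483]}, {"dp": [-0.677, -0.47, -0.008], "rot": [0, 0, 0.483]}, {"dp": [-0.677, -0.47, -0.008], "rot": [0, 0, 0.483]}, {"dp": [-0.677, -0.47, -0.008], "rot": [0, 0, 0.483]}, {"dp": [-0.677, -0.47, -0.008], "rot": [0, 0, 0.483]}, {"dp": [-0.677, -0.47, -0.008], "rot": [0, 0, 0.483]}, {"dp": [-0.677, -0.47, -0.008], "rot": [0, 0, 0.483]}, {"dp": [-0.677, -0.47, -0.008], "rot": [0, 0, 0.483]}], jaw=-1)

```text
time: 1.12
ee_pos: [0.4254, 0.2932, 0.2357]
eef_rot: [[-0.565, 0.825, 0.002], [0.825, 0.565, -0.001], [-0.002, 0.001, -1.0]]
force: [0.8, -1.2, 0.4]
width: 0.0855
finger_force: 0.0
```

Emit:
send_rows(commands=[{"dp": [-0.679, -0.334, 0.17], "rot": [0, 0, 0.611]}, {"dp": [-0.679, -0.334, 0.17], "rot": [0, 0, 0.611]}, {"dp": [-0.679, -0.334, 0.17], "rot": [0, 0, 0.611]}, {"dp": [-0.679, -0.334, 0.17], "rot": [0, 0, 0.611]}, {"dp": [-0.679, -0.334, 0.17], "rot": [0, 0, 0.611]}, {"dp": [-0.679, -0.334, 0.17], "rot": [0, 0, 0.611]}, {"dp": [-0.679, -0.334, 0.17], "rot": [0, 0, 0.611]}, {"dp": [-0.679, -0.334, 0.17], "rot": [0, 0, 0.611]}, {"dp": [-0.679, -0.334, 0.17], "rot": [0, 0, 0.611]}, {"dp": [-0.679, -0.334, 0.17], "rot": [0, 0, 0.611]}, {"dp": [-0.679, -0.334, 0.17], "rot": [0, 0, 0.611]}, {"dp": [-0.679, -0.334, 0.17], "rot": [0, 0, 0.611]}])

```text
time: 2.12
ee_pos: [0.4779, -0.074, 0.1501]
eef_rot: [[0.303, 0.953, -0.001], [0.953, -0.303, -0.0], [-0.0, -0.001, -1.0]]
force: [0.4, 0.9, 0.2]
width: 0.0853
finger_force: 0.0
```

Run:
```python
from h import *
go((478.3,-74,3),-17.5)
```

```text
dp [0.0004, 0.001, 0.2942] rot [-0.0004, 0.0002, -0.0015] rows>= 3.5272031561425297 0.018673949080255436
```

Emit:
send_rows(commands=[{"dp": [0, 0.001, 0.07], "rot": [0, 0, 0]}, {"dp": [0, 0.001, 0.14], "rot": [0, 0, 0]}, {"dp": [0, 0.001, 0.2], "rot": [0, 0, 0]}, {"dp": [0, 0.001, 0.25], "rot": [0, 0, 0]}, {"dp": [0, 0.001, 0.28], "rot": [0, 0, 0]}, {"dp": [0, 0.001, 0.292], "rot": [0, 0, 0]}, {"dp": [0, 0.001, 0.292], "rot": [0, 0, 0]}, {"dp": [0, 0.001, 0.292], "rot": [0, 0, 0]}])

```text
time: 2.78
ee_pos: [0.4791, -0.073, 0.005]
eef_rot: [[0.3, 0.954, 0.001], [0.954, -0.3, 0.0], [0.001, 0.0, -1.0]]
force: [-0.3, 0.7, -0.4]
width: 0.0857
finger_force: 0.0
```

Emit:
send_rows(commands=[{"dp": [0, 0, 0]}, {"dp": [0, 0, 0]}, {"dp": [0, 0, 0]}, {"dp": [0, 0, 0]}, {"dp": [0, 0, 0]}, {"dp": [0, 0, 0]}, {"dp": [0, 0, 0]}, {"dp": [0, 0, 0]}, {"dp": [0, 0, 0]}], jaw=1, newtons=40)

```text
invalid input
```

Run:
```python
from h import *
o=sensors.get_obs();print(o["ee_pos"],o["width"],o["force"],o["finger_force"])
go((478.3,-74,123),-17.5)
```

```text
[ 0.47906852 -0.07299395  0.00497608] 0.085665696924643 [-0.34576357  0.74206902 -0.37750753] 0.0
dp [-0.0022, -0.0008, -0.236] rot [0.0003, -0.0004, 0.0005] rows>= 2.8304726135961826 0.008262688442806696
```

Emit:
send_rows(commands=[{"dp": [0, 0, 0], "rot": [0, 0, 0]}, {"dp": [0, 0, 0], "rot": [0, 0, 0]}, {"dp": [0, 0, 0], "rot": [0, 0, 0]}, {"dp": [0, 0, 0], "rot": [0, 0, 0]}, {"dp": [0, 0, 0], "rot": [0, 0, 0]}, {"dp": [0, 0, 0], "rot": [0, 0, 0]}, {"dp": [0, 0, 0], "rot": [0, 0, 0]}, {"dp": [0, 0, 0], "rot": [0, 0, 0]}, {"dp": [0, 0, 0], "rot": [0, 0, 0]}], jaw=1, newtons=40)

```text
time: 3.53
ee_pos: [0.4791, -0.0736, 0.0053]
eef_rot: [[0.301, 0.954, 0.001], [0.954, -0.301, 0.001], [0.001, 0.001, -1.0]]
force: [-2.4, 1.0, 8.2]
width: 0.0536
finger_force: 41.6
```

Run:
```python
from h import *
for i in range(3):
  o=sensors.get_obs();print(o["ee_pos"],o["width"],o["force"],o["finger_force"])
go((478.3,-74,124),-17.5)
go((513,-299.5,124),-21.7,base=((478.3,-74,124),-17.5))
```

```text
[ 0.47911513 -0.0735758   0.00530142] 0.05363580412315616 [-2.37972536  1.01538205  8.18430055] 41.63215219974518
[ 0.47911513 -0.0735758   0.00530142] 0.05363580412315616 [-2.37972536  1.01538205  8.18430055] 41.63215219974518
[ 0.47911513 -0.0735758   0.00530142] 0.05363580412315616 [-2.37972536  1.01538205  8.18430055] 41.63215219974518
dp [-0.001, -0.0011, -0.2374] rot [0.0006, -0.0009, -0.0003] rows>= 2.846574008182188 0.013323979691018426
dp [-0.4093, 0.2018, 0.0] rot [0.0, 0.0, 0.0489] rows>= 5.471323794736264 0.5865921787709495
```

Emit:
send_rows(commands=[{"dp": [0, 0, -0.02], "rot": [0, 0, 0]}, {"dp": [0, 0, -0.06], "rot": [0, 0, 0]}, {"dp": [0, 0, -0.12], "rot": [0, 0, 0]}, {"dp": [0, 0, -0.18], "rot": [0, 0, 0]}, {"dp": [0, 0, -0.22], "rot": [0, 0, 0]}, {"dp": [0, 0, -0.238], "rot": [0, 0, 0]}, {"dp": [0, 0, -0.238], "rot": [0, 0, 0]}])

```text
time: 4.12
ee_pos: [0.4796, -0.0739, 0.1253]
eef_rot: [[0.301, 0.954, 0.004], [0.954, -0.301, 0.001], [0.002, 0.003, -1.0]]
force: [0.1, -0.6, -4.2]
width: 0.0537
finger_force: 44.3
```

Emit:
send_rows(commands=[{"dp": [-0.04, 0.02, 0], "rot": [0, 0, 0.006]}, {"dp": [-0.1, 0.05, 0], "rot": [0, 0, 0.012]}, {"dp": [-0.17, 0.084, 0], "rot": [0, 0, 0.02]}, {"dp": [-0.24, 0.118, 0], "rot": [0, 0, 0.03]}, {"dp": [-0.31, 0.153, 0], "rot": [0, 0, 0.04]}, {"dp": [-0.37, 0.183, 0], "rot": [0, 0, 0.049]}, {"dp": [-0.4, 0.197, 0], "rot": [0, 0, 0.049]}, {"dp": [-0.409, 0.202, 0], "rot": [0, 0, 0.049]}, {"dp": [-0.409, 0.202, 0], "rot": [0, 0, 0.049]}, {"dp": [-0.409, 0.202, 0], "rot": [0, 0, 0.049]}])

```text
time: 4.95
ee_pos: [0.5127, -0.2983, 0.1219]
eef_rot: [[0.37, 0.929, -0.002], [0.929, -0.37, 0.001], [0.0, -0.002, -1.0]]
force: [0.2, -0.5, -3.4]
width: 0.0536
finger_force: 44.2
```

Run:
```python
from h import *
o=sensors.get_obs();print(o["ee_pos"],o["width"],o["force"],o["finger_force"])
go((514.4,-298.8,42),-21.7)
c=capture("side"); cv2.imwrite("pics/s1.png",cv2.resize(c["pixels"][120:240,260:420,::-1],None,fx=5,fy=5,interpolation=cv2.INTER_CUBIC))
```

```text
[ 0.51265625 -0.29830062  0.12188188] 0.05363031494111159 [ 0.24609702 -0.47447329 -3.38652504] 44.19092774391174
dp [0.0003, 0.004, 0.1598] rot [-0.0016, -0.0002, -0.0004] rows>= 1.9161264411786991 0.019471187922857965
```

View pics/s1.png

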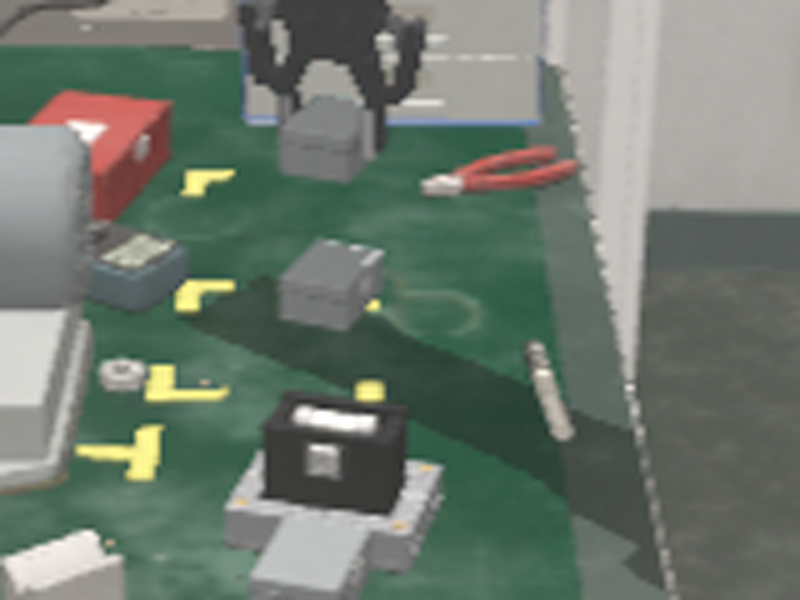

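The tin is held level, at crop (325,140), directly over tin 3 at crop (330,285). Now I lower it.

Emit:
send_rows(commands=[{"dp": [0, 0.004, 0.03], "rot": [-0.001, 0, 0]}, {"dp": [0, 0.004, 0.07], "rot": [-0.001, 0, 0]}, {"dp": [0, 0.004, 0.11], "rot": [-0.001, 0, 0]}, {"dp": [0, 0.004, 0.14], "rot": [-0.001, 0, 0]}, {"dp": [0, 0.004, 0.15], "rot": [-0.001, 0, 0]}, {"dp": [0, 0.004, 0.156], "rot": [-0.001, 0, 0]}, {"dp": [0, 0.004, 0.158], "rot": [-0.001, 0, 0]}, {"dp": [0, 0.004, 0.16], "rot": [-0.001, 0, 0]}, {"dp": [0, 0.004, 0.161], "rot": [-0.001, 0, 0]}, {"dp": [0, 0.004, 0.161], "rot": [-0.001, 0, 0]}])

```text
time: 5.83
ee_pos: [0.5155, -0.3001, 0.0434]
eef_rot: [[0.37, 0.929, 0.002], [0.929, -0.37, -0.001], [0.0, 0.003, -1.0]]
force: [-0.9, -0.5, -4.4]
width: 0.0535
finger_force: 44.0
```

Emit:
send_rows(commands=[{"dp": [0.0015, -0.0025, 0], "rot": [0, -0.001, 0]}, {"dp": [0.0015, -0.0025, 0.001], "rot": [0, -0.001, 0]}, {"dp": [0.0015, -0.0025, 0.002], "rot": [0, -0.001, 0]}, {"dp": [0.0015, -0.0025, 0.003], "rot": [0, -0.001, 0]}, {"dp": [0.0015, -0.0025, 0.003], "rot": [0, -0.001, 0]}])

```text
time: 6.25
ee_pos: [0.5142, -0.2989, 0.0414]
eef_rot: [[0.37, 0.929, 0.001], [0.929, -0.37, -0.002], [-0.001, 0.002, -1.0]]
force: [-0.6, 1.0, -2.1]
width: 0.054
finger_force: 44.6
```

Emit:
send_rows(commands=[{"dp": [0, 0, 0.001], "rot": [0, 0, 0]}, {"dp": [0, 0, 0.002], "rot": [0, 0, 0]}, {"dp": [0, 0, 0.002], "rot": [0, 0, 0]}, {"dp": [0, 0, 0.002], "rot": [0, 0, 0]}])

```text
time: 6.58
ee_pos: [0.5142, -0.2989, 0.0414]
eef_rot: [[0.371, 0.929, 0.001], [0.929, -0.371, -0.001], [-0.001, 0.001, -1.0]]
force: [-4.8, 4.2, 11.6]
width: 0.053
finger_force: 46.1
```

Contact is made (the tin carries 12 N). Release and rise.

Emit:
send_rows(commands=[{"dp": [0, 0, -0.0015], "rot": [0, 0, 0]}, {"dp": [0, 0, -0.0015], "rot": [0, 0, 0]}, {"dp": [0, 0, -0.0015], "rot": [0, 0, 0]}, {"dp": [0, 0, -0.0015], "rot": [0, 0, 0]}, {"dp": [0, 0, -0.0015], "rot": [0, 0, 0]}, {"dp": [0, 0, -0.0015], "rot": [0, 0, 0]}, {"dp": [0, 0, -0.0015], "rot": [0, 0, 0]}], jaw=-1)

```text
time: 7.17
ee_pos: [0.5142, -0.2989, 0.0409]
eef_rot: [[0.37, 0.929, 0.001], [0.929, -0.37, -0.002], [-0.002, 0.001, -1.0]]
force: [0.1, 0.1, -1.5]
width: 0.0854
finger_force: 0.0
```

Emit:
send_rows(commands=[{"dp": [0, 0, -0.05], "rot": [0, 0, 0]}, {"dp": [0, 0, -0.12], "rot": [0, 0, 0]}, {"dp": [0, 0, -0.2], "rot": [0, 0, 0]}, {"dp": [0.08, 0, -0.24], "rot": [0, 0, 0]}, {"dp": [0.16, -0.02, -0.24], "rot": [0, 0, 0]}, {"dp": [0.24, -0.04, -0.24], "rot": [0, 0, 0]}, {"dp": [0.32, -0.06, -0.24], "rot": [0, 0, 0]}, {"dp": [0.38, -0.1, -0.24], "rot": [0, 0, 0]}, {"dp": [0.38, -0.1, -0.24], "rot": [0, 0, 0]}])

```text
time: 7.92
ee_pos: [0.5382, -0.0948, 0.1601]
eef_rot: [[0.361, 0.933, -0.0], [0.933, -0.361, 0.002], [0.001, -0.001, -1.0]]
force: [0.6, 0.9, 0.0]
width: 0.0857
finger_force: 0.0
```

Run:
```python
from h import *
o=sensors.get_obs();print(o["time"],o["ee_pos"],o["width"],o["force"])
c=capture("top");im=c["pixels"];cv2.imwrite("pics/t2.png",im[...,::-1])
s=tuple(int(v) for v in (418,198))
for s,z in((s,.072),((278,196),.036)):
  ref=im[s[1],s[0]].astype(int)
  for tol in(12,20): print(ref,rect(c,greymask(im,ref,tol),s,z))
c=capture("side");im=c["pixels"];cv2.imwrite("pics/s2.png",cv2.resize(im[140:240,280:380,::-1],None,fx=6,fy=6,interpolation=cv2.INTER_CUBIC))
```

```text
7.9167 [ 0.53820209 -0.09475406  0.16009538] 0.08565577820156467 [0.59098086 0.92419009 0.01414538]
[184 190 189] (array([ 515.7, -299.4]), array([ 515.8, -299.6]), array([68.9, 49.5]), 67.9, 'long axis deg', np.float64(67.8), 'sides', array([49.3, 68.7]))
[184 190 189] (array([ 515.3, -299.6]), array([ 515.4, -300. ]), array([71.1, 50.6]), 68.5, 'long axis deg', np.float64(68.2), 'sides', array([50.5, 70.5]))
[187 193 191] (array([520.8,  96.4]), array([520.9,  96.2]), array([69. , 49.7]), 74.7, 'long axis deg', np.float64(73.5), 'sides', array([49.6, 69.2]))
[187 193 191] (array([520.6,  96. ]), array([520.7,  96.1]), array([69.6, 50.5]), 74.1, 'long axis deg', np.float64(73.6), 'sides', array([50.9, 69.8]))
```

View pics/s2.png

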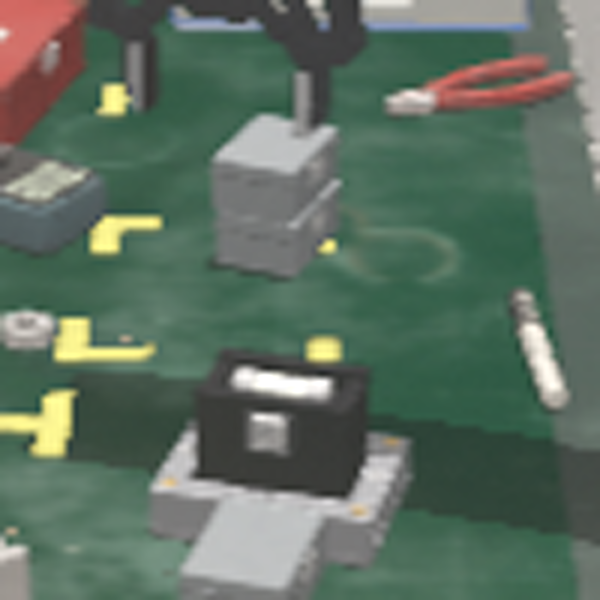

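Side view: the two-tin column stands squarely at crop (275,200), about 1 mm off. Now tin 1.

Run:
```python
from h import *
go((519.6,96,150),-16.4)
```

```text
dp [0.3542, -0.1796, 0.0209] rot [0.0008, 0.0006, -0.0597] rows>= 4.76854295763933 0.7162753004460869
```

Emit:
send_rows(commands=[{"dp": [0.06, -0.03, 0.004], "rot": [0, 0, -0.02]}, {"dp": [0.13, -0.066, 0.008], "rot": [0, 0, -0.04]}, {"dp": [0.2, -0.1, 0.012], "rot": [0, 0, -0.06]}, {"dp": [0.27, -0.137, 0.016], "rot": [0, 0, -0.06]}, {"dp": [0.33, -0.168, 0.021], "rot": [0, 0, -0.06]}, {"dp": [0.354, -0.18, 0.021], "rot": [0, 0, -0.06]}, {"dp": [0.354, -0.18, 0.021], "rot": [0, 0, -0.06]}, {"dp": [0.354, -0.18, 0.021], "rot": [0, 0, -0.06]}])

```text
time: 8.68
ee_pos: [0.5203, 0.0929, 0.1497]
eef_rot: [[0.286, 0.958, 0.001], [0.958, -0.286, -0.003], [-0.002, 0.002, -1.0]]
force: [0.3, -0.9, 0.3]
width: 0.0857
finger_force: 0.0
```

Run:
```python
from h import *
go((519.6,96,5.0),-16.4)
```

```text
dp [0.0061, -0.0036, 0.2895] rot [0.0011, 0.0015, -0.0027] rows>= 3.471682817060105 0.038917450664324366
```

Emit:
send_rows(commands=[{"dp": [0.005, -0.003, 0.06], "rot": [0.001, 0.001, -0.002]}, {"dp": [0.005, -0.003, 0.13], "rot": [0.001, 0.001, -0.002]}, {"dp": [0.005, -0.003, 0.2], "rot": [0.001, 0.001, -0.002]}, {"dp": [0.005, -0.003, 0.25], "rot": [0.001, 0.001, -0.002]}, {"dp": [0.005, -0.003, 0.28], "rot": [0.001, 0.001, -0.002]}, {"dp": [0.005, -0.003, 0.29], "rot": [0.001, 0.001, -0.002]}, {"dp": [0.005, -0.003, 0.29], "rot": [0.001, 0.001, -0.002]}, {"dp": [0.005, -0.003, 0.29], "rot": [0.001, 0.001, -0.002]}])

```text
time: 9.35
ee_pos: [0.5204, 0.0952, 0.0057]
eef_rot: [[0.285, 0.959, 0.001], [0.959, -0.285, -0.0], [-0.0, 0.001, -1.0]]
force: [0.1, -0.9, -0.0]
width: 0.0853
finger_force: 0.0
```

Run:
```python
from h import *
go((519.6,96,5.0),-16.4)
```

```text
dp [0.0011, -0.0019, 0.0014] rot [0.0007, 0.0, -0.0016] rows>= 0.03136893843936469 0.02103943710777456
```

Within 1 mm, so I close on it.

Emit:
send_rows(commands=[{"dp": [0.001, -0.002, 0.001], "rot": [0, 0, 0]}, {"dp": [0.001, -0.002, 0.001], "rot": [0, 0, 0]}, {"dp": [0.001, -0.002, 0.001], "rot": [0, 0, 0]}, {"dp": [0.001, -0.002, 0.001], "rot": [0, 0, 0]}, {"dp": [0.001, -0.002, 0.001], "rot": [0, 0, 0]}, {"dp": [0.001, -0.002, 0.001], "rot": [0, 0, 0]}, {"dp": [0.001, -0.002, 0.001], "rot": [0, 0, 0]}, {"dp": [0.001, -0.002, 0.001], "rot": [0, 0, 0]}, {"dp": [0.001, -0.002, 0.001], "rot": [0, 0, 0]}], jaw=1, newtons=40)

```text
time: 10.1
ee_pos: [0.5194, 0.0976, 0.0055]
eef_rot: [[0.282, 0.959, 0.001], [0.959, -0.282, 0.001], [0.001, 0.001, -1.0]]
force: [-1.3, -0.6, 6.3]
width: 0.0534
finger_force: 41.7
```

Emit:
send_rows(commands=[{"dp": [0, 0, -0.02], "rot": [0, 0, 0]}, {"dp": [0, 0, -0.06], "rot": [0, 0, 0]}, {"dp": [0, 0, -0.12], "rot": [0, 0, 0]}, {"dp": [0, 0, -0.19], "rot": [0, 0, 0]}, {"dp": [0, 0, -0.26], "rot": [0, 0, 0]}, {"dp": [0, 0, -0.3], "rot": [0, 0, 0]}, {"dp": [0, 0, -0.31], "rot": [0, 0, 0]}, {"dp": [0, 0, -0.31], "rot": [0, 0, 0]}])

```text
time: 10.77
ee_pos: [0.5194, 0.0977, 0.1612]
eef_rot: [[0.283, 0.959, 0.003], [0.959, -0.283, 0.002], [0.003, 0.002, -1.0]]
force: [-0.4, 1.0, -2.1]
width: 0.0535
finger_force: 43.2
```

Run:
```python
from h import *
go((513.7,-299,158),-21.8)
```

```text
dp [-0.7642, 0.2133, 0.0049] rot [0.0013, -0.0018, 0.0627] rows>= 9.513305228330275 0.7529581839996138
```

Emit:
send_rows(commands=[{"dp": [-0.04, 0.011, 0], "rot": [0, 0, 0.005]}, {"dp": [-0.1, 0.028, 0], "rot": [0, 0, 0.01]}, {"dp": [-0.17, 0.048, 0], "rot": [0, 0, 0.015]}, {"dp": [-0.245, 0.068, 0], "rot": [0, 0, 0.02]}, {"dp": [-0.32, 0.089, 0], "rot": [0, 0, 0.03]}, {"dp": [-0.395, 0.11, 0], "rot": [0, 0, 0.04]}, {"dp": [-0.47, 0.131, 0], "rot": [0, 0, 0.045]}, {"dp": [-0.545, 0.152, 0], "rot": [0, 0, 0.05]}, {"dp": [-0.62, 0.173, 0], "rot": [0, 0, 0.055]}, {"dp": [-0.69, 0.193, 0.004], "rot": [0.001, -0.001, 0.06]}, {"dp": [-0.74, 0.207, 0.004], "rot": [0.001, -0.001, 0.063]}, {"dp": [-0.762, 0.213, 0.004], "rot": [0.001, -0.001, 0.063]}])

```text
time: 11.77
ee_pos: [0.5107, -0.3023, 0.1556]
eef_rot: [[0.377, 0.926, -0.005], [0.926, -0.377, -0.002], [-0.004, -0.004, -1.0]]
force: [-0.4, -0.0, -2.0]
width: 0.0537
finger_force: 43.0
```

Emit:
send_rows(commands=[{"dp": [0, 0, 0], "rot": [0, 0, 0]}, {"dp": [0, 0, 0], "rot": [0, 0, 0]}, {"dp": [0, 0, 0], "rot": [0, 0, 0]}])

```text
time: 12.02
ee_pos: [0.5132, -0.2964, 0.1564]
eef_rot: [[0.37, 0.929, -0.003], [0.929, -0.37, 0.0], [-0.001, -0.003, -1.0]]
force: [0.1, 0.5, -2.4]
width: 0.0534
finger_force: 43.0
```

Run:
```python
from h import *
go((514.0,-298.5,80),-21.8)
```

```text
dp [-0.0031, 0.0034, 0.1528] rot [-0.0021, 0.0006, 0.0007] rows>= 1.8327400281400756 0.02761318589968534
```

Emit:
send_rows(commands=[{"dp": [-0.003, 0.003, 0.03], "rot": [-0.002, 0, 0]}, {"dp": [-0.003, 0.003, 0.07], "rot": [-0.002, 0, 0]}, {"dp": [-0.003, 0.003, 0.11], "rot": [-0.002, 0, 0]}, {"dp": [-0.003, 0.003, 0.135], "rot": [-0.002, 0, 0]}, {"dp": [-0.003, 0.003, 0.148], "rot": [-0.002, 0, 0]}, {"dp": [-0.003, 0.003, 0.152], "rot": [-0.002, 0, 0]}, {"dp": [-0.003, 0.003, 0.152], "rot": [-0.002, 0, 0]}, {"dp": [-0.003, 0.003, 0.152], "rot": [-0.002, 0, 0]}, {"dp": [-0.003, 0.003, 0.152], "rot": [-0.002, 0, 0]}])

```text
time: 12.77
ee_pos: [0.5144, -0.3005, 0.0823]
eef_rot: [[0.372, 0.928, 0.002], [0.928, -0.372, -0.003], [-0.002, 0.003, -1.0]]
force: [0.6, 0.3, -1.2]
width: 0.0534
finger_force: 43.1
```

Run:
```python
from h import *
go((514.0,-298.5,77.5),-21.8)
```

```text
dp [0.0034, -0.0022, 0.0096] rot [0.002, 0.001, -0.0003] rows>= 0.12455779682546611 0.027095342815054938
```

Emit:
send_rows(commands=[{"dp": [0.003, -0.002, 0], "rot": [0.001, 0, 0]}, {"dp": [0.003, -0.002, 0.003], "rot": [0.001, 0, 0]}, {"dp": [0.003, -0.002, 0.006], "rot": [0.001, 0, 0]}, {"dp": [0.003, -0.002, 0.008], "rot": [0.001, 0, 0]}, {"dp": [0.003, -0.002, 0.008], "rot": [0.001, 0, 0]}, {"dp": [0.003, -0.002, 0.008], "rot": [0.001, 0, 0]}])

```text
time: 13.27
ee_pos: [0.5136, -0.2985, 0.0776]
eef_rot: [[0.372, 0.928, -0.0], [0.928, -0.372, -0.001], [-0.001, 0.0, -1.0]]
force: [-2.5, 2.0, 2.9]
width: 0.0538
finger_force: 43.6
```

Emit:
send_rows(commands=[{"dp": [0, 0, 0.001], "rot": [0, 0, 0]}, {"dp": [0, 0, 0.001], "rot": [0, 0, 0]}, {"dp": [0, 0, 0.001], "rot": [0, 0, 0]}])

```text
time: 13.52
ee_pos: [0.5136, -0.2985, 0.0775]
eef_rot: [[0.372, 0.928, -0.0], [0.928, -0.372, -0.001], [-0.001, 0.0, -1.0]]
force: [-3.0, 3.6, 9.1]
width: 0.0534
finger_force: 44.3
```

Emit:
send_rows(commands=[{"dp": [0, 0, 0], "rot": [0, 0, 0]}, {"dp": [0, 0, 0], "rot": [0, 0, 0]}, {"dp": [0, 0, 0], "rot": [0, 0, 0]}, {"dp": [0, 0, 0], "rot": [0, 0, 0]}, {"dp": [0, 0, 0], "rot": [0, 0, 0]}, {"dp": [0, 0, 0], "rot": [0, 0, 0]}, {"dp": [0, 0, 0], "rot": [0, 0, 0]}], jaw=-1)

```text
time: 14.1
ee_pos: [0.5134, -0.2985, 0.0767]
eef_rot: [[0.372, 0.928, -0.001], [0.928, -0.372, -0.002], [-0.002, -0.0, -1.0]]
force: [0.2, 0.2, -0.0]
width: 0.0857
finger_force: 0.0
```

Emit:
send_rows(commands=[{"dp": [0, 0, -0.04], "rot": [0, 0, 0]}, {"dp": [0, 0, -0.11], "rot": [0, 0, 0]}, {"dp": [0, 0, -0.18], "rot": [0, 0, 0]}, {"dp": [0.06, 0, -0.22], "rot": [0, 0, 0]}, {"dp": [0.14, 0.02, -0.22], "rot": [0, 0, 0]}, {"dp": [0.22, 0.04, -0.22], "rot": [0, 0, 0]}, {"dp": [0.29, 0.06, -0.22], "rot": [0, 0, 0]}, {"dp": [0.35, 0.07, -0.22], "rot": [0, 0, 0]}, {"dp": [0.35, 0.07, -0.22], "rot": [0, 0, 0]}])

```text
time: 14.85
ee_pos: [0.6146, -0.1406, 0.1856]
eef_rot: [[0.363, 0.932, -0.0], [0.932, -0.363, 0.001], [0.001, -0.001, -1.0]]
force: [-0.2, 0.4, -0.5]
width: 0.0855
finger_force: 0.0
```

Run:
```python
from h import *
o=sensors.get_obs();print(o["time"],o["ee_pos"],o["width"],o["force"])
c=capture("top");im=c["pixels"]
s=(424,198)
ref=im[s[1],s[0]].astype(int)
for tol in(12,20,30): print(ref,rect(c,greymask(im,ref,tol),s,.108))
cr=im[140:250,270:450,::-1];cv2.imwrite("pics/t3.png",cv2.resize(cr,None,fx=4,fy=4,interpolation=cv2.INTER_CUBIC))
c2=capture("side");b=c2["pixels"][140:240,280:380,::-1]
a=cv2.resize(b,None,fx=5,fy=5,interpolation=cv2.INTER_CUBIC); d=cv2.resize(im[150:250,270:330,::-1],None,fx=5,fy=5,interpolation=cv2.INTER_CUBIC)
cv2.imwrite("pics/m3.png",np.hstack([a,d]))
cv2.imwrite("pics/top3.png",im[...,::-1]); cv2.imwrite("pics/side3.png",c2["pixels"][...,::-1])
```

```text
14.85 [ 0.61459384 -0.14063562  0.18556666] 0.0855202978809246 [-0.19799539  0.44155731 -0.50376921]
[181 187 186] (array([ 514.9, -299.3]), array([ 515.1, -299.6]), array([68.9, 49.5]), 69.1, 'long axis deg', np.float64(69.3), 'sides', array([49.2, 68.8]))
[181 187 186] (array([ 514.5, -299.9]), array([ 514.4, -300.1]), array([71. , 50.4]), 69.0, 'long axis deg', np.float64(68.4), 'sides', array([50.3, 70.7]))
[181 187 186] (array([ 514.1, -299.9]), array([ 514.3, -299.9]), array([71.5, 50.9]), 69.2, 'long axis deg', np.float64(68.4), 'sides', array([50.9, 71.7]))
```

View pics/m3.png

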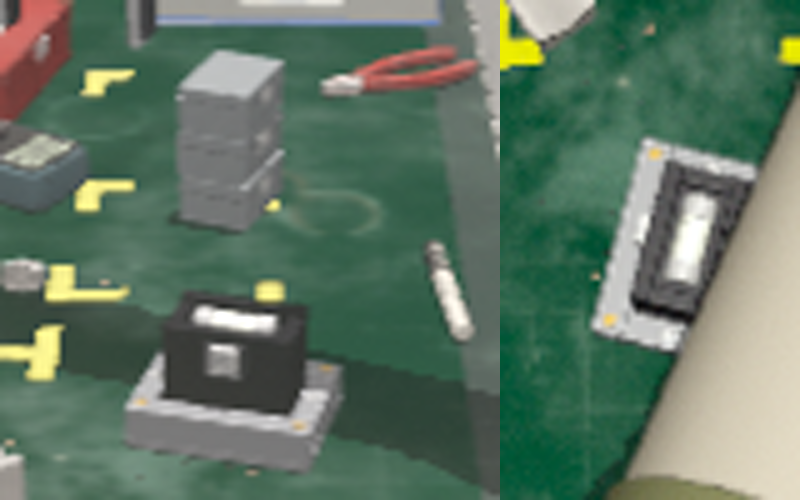

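The column of three is neat: lid centroids agree within about 1 mm. At left the column is at crop (230,140). The carrier at (235,350) is now free on both sides. Next I find the carrier from the unobstructed first top picture (socket outline, screws, fuse) and the newest side picture.

Run:
```python
from h import *
c=capture("top"); c["pixels"]=im=cv2.imread("pics/top0.png")[...,::-1].copy()
i=im.astype(int)
ng=((i[...,1]-i[...,0])<25).astype(np.uint8)  # not green
ng[:, :286]=0; ng[:,330:]=0; ng[:170]=0; ng[230:]=0
for e in(0,1):
    m=cv2.erode(ng,np.ones((3,3),np.uint8)) if e else ng
    n,l,st,_=cv2.connectedComponentsWithStats(m); print(st.tolist()[:4])
    m2=(l==l[200,308]).astype(np.uint8)
    ct=max(cv2.findContours(m2,0,1)[0],key=cv2.contourArea).reshape(-1,2)
    w=(ray(c,ct,.028)[:,:2]*1000).astype(np.float32); print("socket",cv2.minAreaRect(w))
hsv=cv2.cvtColor(im,cv2.COLOR_RGB2HSV)
g=((hsv[...,0]>10)&(hsv[...,0]<28)&(hsv[...,1]>70)&(hsv[...,2]>150)).astype(np.uint8); g[:, :286]=0; g[:,330:]=0; g[:170]=0; g[230:]=0
n,l,st,ce=cv2.connectedComponentsWithStats(g); 
for k in range(1,n): print("screw",st[k,4],ce[k].round(1),(ray(c,ce[k],.028)*1000).round(1))
f=(i.min(2)>190).astype(np.uint8); f=np.where((np.indices(f.shape)[1]>300)&(np.indices(f.shape)[1]<317),f,0).astype(np.uint8)
print("fuse",rect(c,f,(308,198),.078))
d=(i.max(2)<130).astype(np.uint8); n,l,st,_=cv2.connectedComponentsWithStats(d); k=l[196,303]; print(st[k])
ct=max(cv2.findContours((l==k).astype(np.uint8),0,1)[0],key=cv2.contourArea).reshape(-1,2)
print("block",cv2.minAreaRect((ray(c,ct,.078)[:,:2]*1000).astype(np.float32)))
c=capture("side"); im=c["pixels"]; i=im.astype(int)
# fuse centroid side
f=(i.min(2)>215).astype(np.uint8); n,l,st,ce=cv2.connectedComponentsWithStats(f)
for k in range(1,n):
    if 15<st[k,4]<400 and 300<ce[k][0]<345 and 190<ce[k][1]<225: print("side fuse",st[k],ce[k],(ray(c,ce[k],.078)*1000).round(1))
```

```text
[[0, 0, 640, 400, 254494], [286, 177, 42, 47, 1393], [322, 198, 8, 21, 113]]
socket ((510.5081481933594, 21.23322296142578), (115.05380249023438, 120.30441284179688), 75.59234619140625)
[[0, 0, 640, 400, 254769], [290, 179, 37, 44, 1120], [287, 190, 5, 17, 51], [323, 199, 6, 18, 60]]
socket ((507.25201416015625, 9.337318420410156), (83.37202453613281, 112.9568099975586), 75.61780548095703)
screw 4 [300.5 180.5] [[565.   30.6  28. ]]
screw 5 [324.2 186.6] [[547.3 -38.2  28. ]]
screw 4 [291.5 213.5] [[468.5  55.6  28. ]]
screw 4 [315.5 219.5] [[451.4 -13.2  28. ]]
fuse (array([508.1,   8.3]), array([507.9,   8.3]), array([15.3, 47.6]), 75.3, 'long axis deg', np.float64(164.8), 'sides', array([15.3, 47.9]))
[296 182  24  34 423]
block ((503.7019958496094, 8.92431640625), (51.368934631347656, 86.42403411865234), 75.64947509765625)
side fuse [320 202  14   4  37] [326.64864865 203.43243243] [[506.2  11.5  78. ]]
```

Screws, outline and fuse agree: carrier centre about (508, 8.6), and its y axis points at 75.5°. The tin distance of 87.8 mm fits the given range. Move over it.

Run:
```python
from h import *
go((507.3,8.6,140),55)
print(sensors.get_obs()["qpos"])
```

```text
dp [0.2178, -0.3099, 0.0926] rot [-0.0011, 0.0013, -0.895] rows>= 4.675150821382492 10.742533295156559
[-23.83090379  25.70748988  44.7268594   88.56762567 -18.43332628
  73.41031198   1.44173119]
```

Emit:
send_rows(commands=[{"dp": [0.04, -0.06, 0.01], "rot": [0, 0, -0.08]}, {"dp": [0.08, -0.12, 0.03], "rot": [0, 0, -0.16]}, {"dp": [0.13, -0.18, 0.05], "rot": [0, 0, -0.24]}, {"dp": [0.17, -0.24, 0.07], "rot": [0, 0, -0.32]}, {"dp": [0.2, -0.29, 0.09], "rot": [0, 0, -0.4]}, {"dp": [0.218, -0.31, 0.092], "rot": [0, 0, -0.48]}, {"dp": [0.218, -0.31, 0.092], "rot": [0, 0, -0.56]}, {"dp": [0.218, -0.31, 0.092], "rot": [0, 0, -0.64]}, {"dp": [0.218, -0.31, 0.092], "rot": [0, 0, -0.72]}, {"dp": [0.218, -0.31, 0.092], "rot": [0, 0, -0.8]}, {"dp": [0.218, -0.31, 0.092], "rot": [0, 0, -0.87]}, {"dp": [0.218, -0.31, 0.092], "rot": [0, 0, -0.895]}])

```text
time: 16.05
ee_pos: [0.5074, 0.0081, 0.1405]
eef_rot: [[-0.822, 0.569, -0.0], [0.569, 0.822, -0.001], [-0.0, -0.001, -1.0]]
force: [0.1, 0.0, -0.3]
width: 0.0858
finger_force: 0.0
```

Run:
```python
from h import *
go((507.3,8.6,130),75.5)
print(sensors.get_obs()["qpos"])
```

```text
dp [0.0006, 0.0007, 0.0209] rot [-0.0009, 0.0001, -0.2352] rows>= 0.2511098912722637 2.8229215409432533
[-36.14692681   8.79291382  32.82276683 109.35667402  -5.23697439
  63.36548877  54.0116931 ]
```

Emit:
send_rows(commands=[{"dp": [0, 0, 0.01], "rot": [-0.001, 0, -0.07]}, {"dp": [0, 0, 0.02], "rot": [-0.001, 0, -0.14]}, {"dp": [0, 0, 0.02], "rot": [-0.001, 0, -0.2]}, {"dp": [0, 0, 0.02], "rot": [-0.001, 0, -0.235]}, {"dp": [0, 0, 0.02], "rot": [-0.001, 0, -0.235]}, {"dp": [0, 0, 0.02], "rot": [-0.001, 0, -0.235]}, {"dp": [0, 0, 0.02], "rot": [-0.001, 0, -0.235]}])

```text
time: 16.63
ee_pos: [0.5076, 0.0091, 0.1305]
eef_rot: [[-0.966, 0.257, 0.0], [0.257, 0.966, 0.0], [-0.0, 0.0, -1.0]]
force: [-0.2, -0.5, -0.7]
width: 0.0852
finger_force: 0.0
```

Run:
```python
from h import *
go((507.3,8.6,39),75.5)
```

```text
dp [0.0003, -0.0011, 0.1829] rot [0.0, 0.0001, -0.0048] rows>= 2.193185391722467 0.057157880909374625
```

Emit:
send_rows(commands=[{"dp": [0, -0.001, 0.03], "rot": [0, 0, -0.005]}, {"dp": [0, -0.001, 0.07], "rot": [0, 0, -0.005]}, {"dp": [0, -0.001, 0.11], "rot": [0, 0, -0.005]}, {"dp": [0, -0.001, 0.15], "rot": [0, 0, -0.005]}, {"dp": [0, -0.001, 0.175], "rot": [0, 0, -0.005]}, {"dp": [0, -0.001, 0.182], "rot": [0, 0, -0.005]}, {"dp": [0, -0.001, 0.182], "rot": [0, 0, -0.005]}, {"dp": [0, -0.001, 0.182], "rot": [0, 0, -0.005]}])

```text
time: 17.3
ee_pos: [0.5079, 0.0092, 0.04]
eef_rot: [[-0.969, 0.248, 0.001], [0.248, 0.969, -0.0], [-0.001, -0.0, -1.0]]
force: [0.3, 0.4, 0.9]
width: 0.0852
finger_force: 0.0
```

Run:
```python
from h import *
go((507.3,8.6,39),75.5)
c=capture("side");cv2.imwrite("pics/s4.png",cv2.resize(c["pixels"][150:250,260:390,::-1],None,fx=6,fy=6,interpolation=cv2.INTER_CUBIC))
```

```text
dp [0.0009, -0.0015, 0.0019] rot [0.0, 0.0004, 0.0019] rows>= 0.030984649677671915 0.023096270194014685
```

View pics/s4.png

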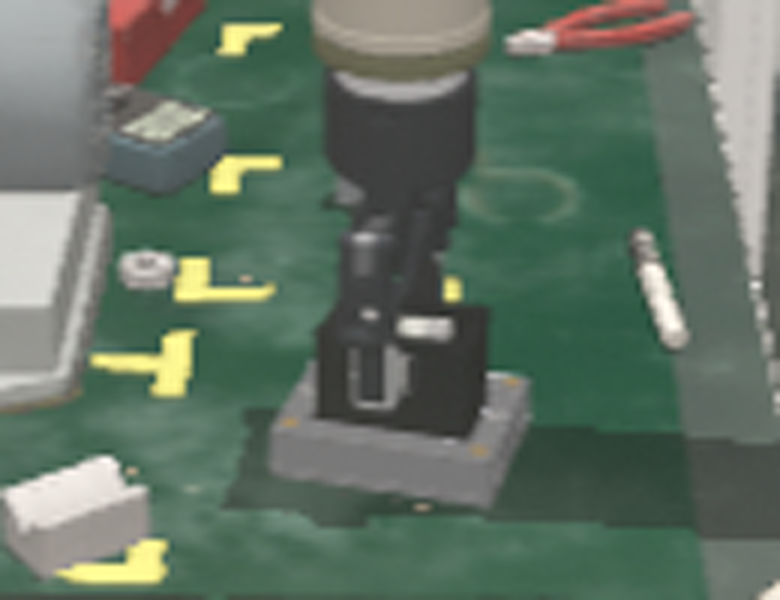

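The pad stands over the catch button at crop (378,375), at the right height once it swings forward in closing. Pinch.

Emit:
send_rows(commands=[{"dp": [0.001, -0.001, 0.002], "rot": [0, 0, 0.002]}, {"dp": [0.001, -0.001, 0.002], "rot": [0, 0, 0.002]}, {"dp": [0.001, -0.001, 0.002], "rot": [0, 0, 0.002]}, {"dp": [0.001, -0.001, 0.002], "rot": [0, 0, 0.002]}, {"dp": [0.001, -0.001, 0.002], "rot": [0, 0, 0.002]}, {"dp": [0.001, -0.001, 0.002], "rot": [0, 0, 0.002]}, {"dp": [0.001, -0.001, 0.002], "rot": [0, 0, 0.002]}, {"dp": [0.001, -0.001, 0.002], "rot": [0, 0, 0.002]}, {"dp": [0.001, -0.001, 0.002], "rot": [0, 0, 0.002]}, {"dp": [0.001, -0.001, 0.002], "rot": [0, 0, 0.002]}], jaw=1, newtons=50)

```text
time: 18.18
ee_pos: [0.5077, 0.0089, 0.0394]
eef_rot: [[-0.968, 0.25, 0.002], [0.25, 0.968, 0.0], [-0.001, 0.001, -1.0]]
force: [-2.2, -0.8, 7.8]
width: 0.0492
finger_force: 52.6
```

Width is 49 mm, so the catches are flush. Lift gently first.

Emit:
send_rows(commands=[{"dp": [0, 0, -0.004], "rot": [0, 0, 0]}, {"dp": [0, 0, -0.01], "rot": [0, 0, 0]}, {"dp": [0, 0, -0.018], "rot": [0, 0, 0]}, {"dp": [0, 0, -0.026], "rot": [0, 0, 0]}, {"dp": [0, 0, -0.026], "rot": [0, 0, 0]}])

```text
time: 18.6
ee_pos: [0.5074, 0.0091, 0.0522]
eef_rot: [[-0.968, 0.25, 0.001], [0.25, 0.968, 0.0], [-0.001, 0.0, -1.0]]
force: [-0.9, 0.8, -2.3]
width: 0.0495
finger_force: 52.2
```

Only the carrier's weight is felt, so it is free. Lift on.

Emit:
send_rows(commands=[{"dp": [0, 0, -0.03], "rot": [0, 0, 0]}, {"dp": [0, 0, -0.07], "rot": [0, 0, 0]}, {"dp": [0, 0, -0.12], "rot": [0, 0, 0]}, {"dp": [0, 0, -0.17], "rot": [0, 0, 0]}, {"dp": [0, 0, -0.22], "rot": [0, 0, 0]}, {"dp": [0, 0, -0.27], "rot": [0, 0, 0]}, {"dp": [0, 0, -0.31], "rot": [0, 0, 0]}, {"dp": [0, 0, -0.33], "rot": [0, 0, 0]}, {"dp": [0, 0, -0.34], "rot": [0, 0, 0]}, {"dp": [0, 0, -0.34], "rot": [0, 0, 0]}, {"dp": [0, 0, -0.34], "rot": [0, 0, 0]}, {"dp": [0, 0, -0.34], "rot": [0, 0, 0]}])

```text
time: 19.6
ee_pos: [0.5063, 0.009, 0.2199]
eef_rot: [[-0.968, 0.25, -0.002], [0.25, 0.968, -0.001], [0.002, -0.001, -1.0]]
force: [-0.2, 0.1, -3.5]
width: 0.0493
finger_force: 52.7
```

Run:
```python
from h import *
c=capture("side");cv2.imwrite("pics/s5.png",cv2.resize(c["pixels"][110:250,250:410,::-1],None,fx=4,fy=4,interpolation=cv2.INTER_CUBIC))
```

```text
(no output)
```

View pics/s5.png

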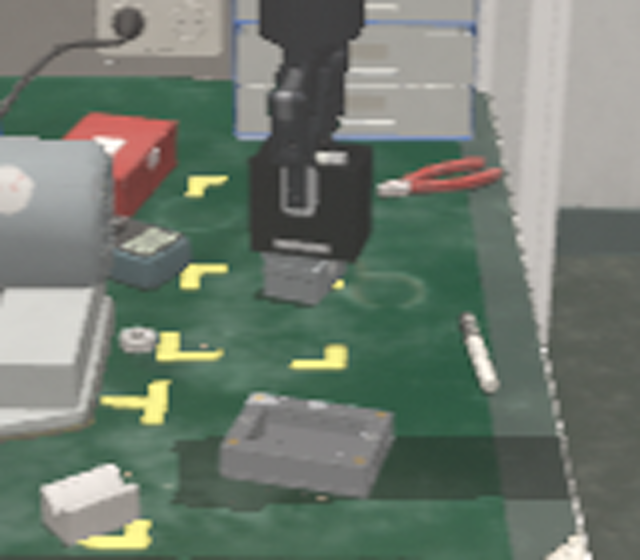

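The carrier is held upright at crop (310,200), its underside about 18 cm up. The socket at (305,445) is empty, the column stands far behind, and the bystanders have not moved. Hand in.

```bash
python3 -c "
from cell import robot
print(robot.close_job())"
```

```text
the job is handed in; nothing more can be done
None
```

The three tins are stacked squarely to within about 1 mm, and the carrier is held upright with its catches pinched, underside about 18 cm above the bench and clear of the socket and tins; the job is handed in at about 20 s of the 61 s allowed.

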